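# Bring the wet bowl to rest under the curing lamp

## Task

Push the free-running trolley with the freshly lacquered bowl along its track and brake it so that it comes to rest by the lamp with its yellow pointer inside the green band, then leave it standing there with the robot clear. Push gently, and only on the trolley's two sprung bumpers, without leaning on the deck or touching the wet bowl; do not let the trolley reach the end stop, do not jolt the bowl out of its place on the pad, and leave the other things on the bench alone.

Things in the scene. Friction and masses are not known exactly. Their poses are not given: they have to be found in the camera images.
- track: fixed straight curing track: aluminium base 200 x 820 x 24 mm, two steel ball rails, their tops 38 mm above the bench. Origin: centre of its underside; y axis along the rails, +y to the robot's left; the run to the lamp is towards -y (the robot's right). Its place varies by some centimetres, its yaw by up to 0.1 rad
- trolley: the trolley's grey chassis, 140 x 150 mm, running on the rails along the track's y. Origin: between the rails at their tops, under the deck's centre; axes parallel to the track's. It runs almost freely: 4.5 kg nominal with deck, bumpers and bowl (varies by up to 40 percent), rolling drag about 0.018 N plus 0.25 N per m/s: from only 0.04 m/s it coasts on for some 140 mm
- deck: the trolley's dark steel deck, 164 mm across the track, 150 mm along it, with a round rubber pad 100 mm wide and 4 mm high in its middle. Origin: centre of its upper face, 105 mm above the bench; axes parallel to the track's. No handle, and too wide for a gripper to grasp
- left_bumper: the trolley's left bumper (towards the track's +y): yellow box head, 164 mm across the track, 60 deep, 40 high (55 to 95 mm above the bench), sprung along the track: 70 N/m, hardly damped, no preload, 30 mm of travel. Origin: centre of its outer black rubber face, uncompressed 125 mm from the deck's centre, moving in with it. Pushing it sends the trolley to the lamp
- right_bumper: the same bumper at the right end, towards the track's -y. Origin: centre of its outer rubber face, uncompressed 125 mm from the deck's centre. Pushing against this face slows or returns the trolley
- stop_face (a point): centre of the black rubber face of the red end stop at the track's -y end (track y = -0.375), 150 mm across the track, top 98 mm above the bench; the right bumper must not reach it
- pointer (a point): tip of the yellow pointer on the deck's far (+x) edge, at (0.105, 0.065, 0) in the deck's frame
- mark (a point): middle of the green band, 24 mm wide along the track, on the white index plate at the lamp's foot, at the plate's edge that faces the pointer; axes parallel to the track's. The pointer is at the mark when both have the same y in the track's frame
- lamp: fixed curing lamp beyond the track: white foot, steel post 200 mm beyond the rails' centre line, flat white head 100 x 88 mm, its underside 300 mm above the bench, 20 to 120 mm beyond the centre line. Origin: on the bench, on the centre line, where the bowl's centre is to be cured; axes parallel to the track's. Its place along the track varies by 100 mm
- bowl: freshly lacquered brown wooden bowl, 104 mm diameter, 50 mm high, 0.3 kg, standing loose on the pad in the middle of the deck, its rim 159 mm above the bench. Origin: centre of its underside. Wet: not to be touched
- blank: octagonal turning blank of pale wood, 140 mm across, 75 high; origin: centre of its underside; a bystander
- finish_tin: round tin with a blue label, 86 mm diameter, 110 high; origin: centre of its underside; a bystander
- gouge: long turning gouge lying on the bench, dark wooden handle and steel blade, 430 mm long, up to 34 thick; origin under the butt of its handle, blade along its x; a bystander
- small_bowl: small pale wooden bowl, 100 mm diameter, 45 high; origin: centre of its underside; a bystander
- mug: blue mug, 80 mm diameter, 95 high; origin: centre of its underside; a bystander

How it is judged:
By the outcome, as a careful person would: the job done as asked, in the order asked, and still so for the second after the job is handed in, with the robot touching nothing.
It also fails if it takes over 27 s, if anything falls off the work surface, if the arm or the gripper's body presses on something with over 40 N, if the wrist force passes 120 N, or if a joint passes its speed limit or range.

## Robot

A 6-joint arm with a two-finger parallel gripper is mounted at the origin on the work surface. World frame = base frame: x ahead of the robot, y to its left, z up, the work surface at z = 0. Lengths are in m, angles in rad, forces in N, time in s.
With the tool pointing down it reaches from about 0.4 to 0.825 m from the base axis. Payload 7 kg.
Tool frame: the origin (TCP) lies at the very end of the fingers, on their centre line; the grasp point (between the pads) lies 19 mm behind it; z points along the fingers, y is the line along which they close (so a half turn about z gives the same grasp; the last joint's range is limited). The gripper opens to 88 mm and grips with 3 to 60 N. Pads are 19 mm wide; open, the fingers measure 130 mm over their backs; the gripper's body (78 mm by 193 mm) begins 47 mm behind the grasp point.
Start: joints at [1.394, 0.359, 0.012, 0, -1.224, -0.288], TCP at [0.303, 0.603, 0.227] pointing down, gripper open.
Joint ranges: [-3.07, 3.07], [-1.43, 2.12], [-1.02, 1.25], [-3.03, 1.67], [-3.05, -0], [-3.03, 3.03]. Speed limits (rad/s): [2.39, 2.39, 3.01, 3.14, 3.14, 3.14].

## Interface

Orientations are given as [roll, pitch, yaw] about the fixed x, y, z axes, in that order (R = Rz(yaw) Ry(pitch) Rx(roll)).
In Python, from station import * gives the robot as it stands.
- The arm moves only by the tool servo_tool, never from a script. Its argument "moves" is a list of rows, each an object of numbers: "jaw": the opening, from 0 (shut) to 1 (fully open); "dx", "dy", "dz": the shift along the world's x, y, z in m; "roll": the turn about the world's z in degrees. A call has exactly 10 rows; each row shifts and turns the commanded pose from where the row before left it; what a row does not reach is not made up. A row lasts 1/8 s, in which the tool goes at most 62.5 mm and 10.7 degrees, less where a joint would pass 70% of its speed; a pose out of reach is approached as far as the arm can. A call with a gripper value outside its range is refused whole. The fingers move at their own pace and stop on an object; "newtons" is the grip in N (left out, the last holds). Time passes only in rows, so rows that do not move let the fingers close, or fill a call up. It gives the time, the measured TCP pose, the force, the opening and the grip force at its end, in the units of the state.
- get_state(): the state, without advancing time (a new reading comes with each control period).
- grab_frame(name): name is "side" or "top"; returns (picture, depth): 384x512x3 uint8, red, green, blue; 384x512 float32, m along the optical axis (not along the pixel's ray), 0 where there is no reading.
- calibration(name): a dict with "intrinsics" (3x3 intrinsics, pixels), "R" (3x3) and "t" (3): a world point X has camera coordinates R X + t. Camera axes: x right, y down, z forward; pixel columns grow to the right and rows downward; lengths in m; the calibration is good to about 2 mm. A picture is of the moment at which its call begins. calibration takes no time and is no camera call.
- job_done(): hands the job in; it is judged then, once.
The state is a dict: "t": time; "q": joint angles; "qd": joint speeds; "joint_efforts": joint torques, N m; "eef_pos": TCP position; "ee_rot": TCP orientation; "force": force on the tool from outside, world axes, zero at the start; "moment": the same for the moment, N m; "width": finger opening in m; "gripper_force": force on a finger pad.
Only numpy, scipy, OpenCV 4.12 (cv2) and the standard library are available. Lean on these libraries where they do the work, as an engineer would, in place of code of your own. Each camera call takes 0.05 s, during which the arm holds its last target. There are 200 camera calls.

## Working session

There is one attempt and no reset: what is moved stays moved. The work goes in short steps, Python scripts to look and compute and a tool call to move; the robot and the scene stay as the last step left them, time stands still between calls to the robot, and variables do not carry over. Pictures are saved under pics/ and viewed, at most 10 in all, crops included, and the job is handed in when it is done.

Besides the shell and the picture viewer there is one more tool, called by a JSON object that holds its "method" and its "body", one argument or row to a line. servo_tool: Moves the arm, as the interface text tells. Its arguments: {"type":"object","properties":{"moves":{"type":"array","items":{"type":"object","properties":{"jaw":{"type":"number"},"dx":{"type":"number"},"dy":{"type":"number"},"dz":{"type":"number"},"roll":{"type":"number"}}}},"newtons":{"type":"number"}},"required":["moves"]}

```bash
mkdir -p pics; cat > h.py <<'E'
from station import *
import numpy as np, cv2
def grab(n):
    p,d=grab_frame(n); return p,d
def w(n,u,v,d):
    c=calibration(n);K=np.array(c["intrinsics"]);R=np.array(c["R"]);t=np.array(c["t"])
    return R.T@(np.linalg.inv(K)@np.array([u,v,1.])*d-t)
def wz(n,u,v,z):
    c=calibration(n);K=np.array(c["intrinsics"]);R=np.array(c["R"]);t=np.array(c["t"])
    r=R.T@(np.linalg.inv(K)@np.array([u,v,1.]));o=-R.T@t
    return o+r*(z-o[2])/r[2]
def px(n,X):
    c=calibration(n);K=np.array(c["intrinsics"]);x=K@(np.array(c["R"])@X+np.array(c["t"]));return x[:2]/x[2]
E
python3 - <<'E'
from h import *
for n in ("top","side"):
    p,d=grab(n); np.savez(f"pics/{n}0.npz",p=p,d=d)
    cv2.imwrite(f"pics/{n}0.png",cv2.resize(p[:,:,::-1],None,fx=1.5,fy=1.5,interpolation=cv2.INTER_CUBIC))
    c=calibration(n);print(n,np.round(-np.array(c["R"]).T@np.array(c["t"]),3),np.round(c["R"],2).tolist(),np.array(c["intrinsics"])[0,0])
s=get_state();print(s)
E
```

```text
top [ 0.396 -0.011  1.911] [[-0.0, -1.0, 0.0], [-1.0, 0.0, -0.09], [0.09, -0.0, -1.0]] 444.1584691984177
side [-0.149 -1.317  0.934] [[0.88, -0.48, 0.02], [-0.21, -0.43, -0.88], [0.43, 0.77, -0.48]] 413.50508635572817
{'t': 0.1, 'q': array([ 1.39408157e+00,  3.59313751e-01,  1.11177366e-02, -2.94737285e-04,
       -1.22411496e+00, -2.88094644e-01]), 'qd': array([-6.28498226e-04, -1.09575332e-04, -1.48768592e-04,  1.66370478e-05,
       -3.22254267e-04, -7.35776734e-04]), 'joint_efforts': array([-1.32671536e-03, -5.84167349e+01,  2.93748307e+01,  7.01542631e+00,
        1.01389736e-02, -5.25039673e-05]), 'eef_pos': array([0.30240252, 0.60295797, 0.2257056 ]), 'ee_rot': array([ 3.14006169e+00, -1.64723666e-04, -4.64909626e-01]), 'force': array([ 0.34602753,  0.25620701, -0.97146709]), 'moment': array([ 0.03407122,  0.00649099, -0.03668623]), 'gripper_force': 0.0, 'width': 0.08765562511151806}
```

View pics/top0.png

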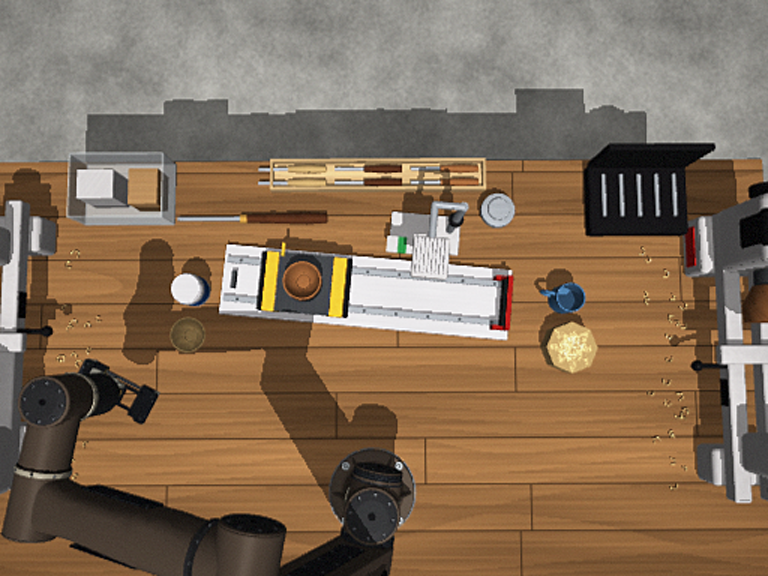

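View pics/side0.png

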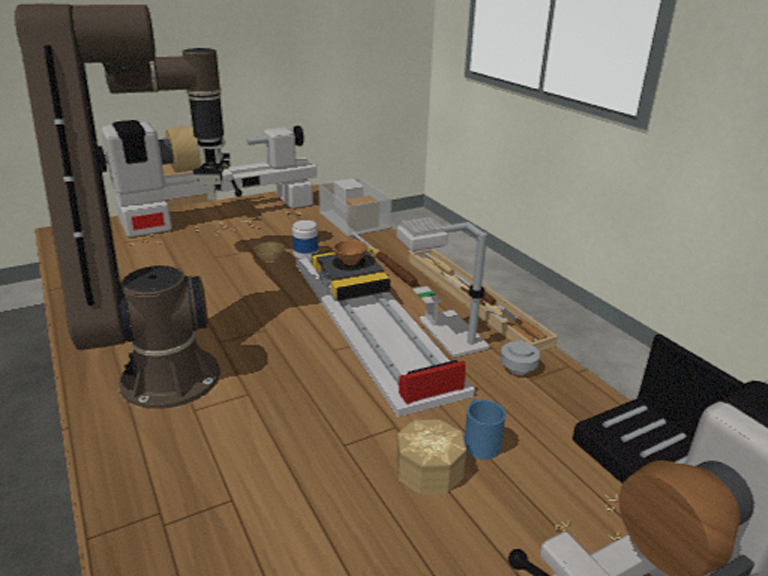

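The top view, at 1.5x, shows the trolley at about (303,283), the pointer at (283,247), the green band at (402,244) and the red stop at (507,303). The tin is at (189,289), just beyond the track's left end. I'll enlarge that area.

```bash
python3 - <<'E'
from h import *
z=np.load("pics/top0.npz");p=z["p"]
c=cv2.resize(p[135:230,145:345,::-1],None,fx=4,fy=4,interpolation=cv2.INTER_CUBIC);cv2.imwrite("pics/crop1.png",c)
z=np.load("pics/side0.npz");p=z["p"]
c=cv2.resize(p[150:280,190:340,::-1],None,fx=4.6,fy=4.6,interpolation=cv2.INTER_CUBIC);cv2.imwrite("pics/crop2.png",c)
E
```

```text
(no output)
```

View pics/crop1.png

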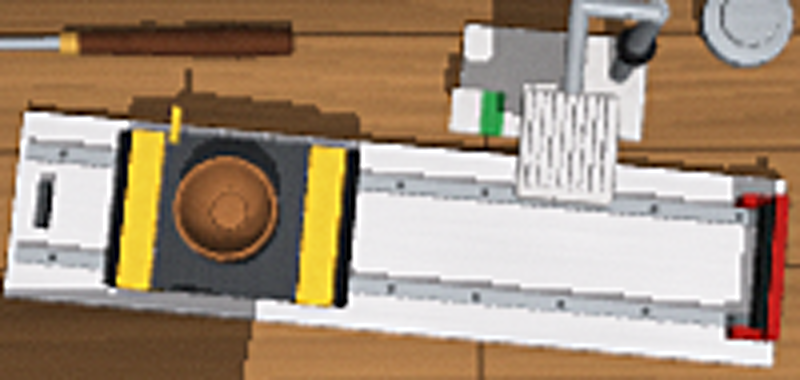

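View pics/crop2.png

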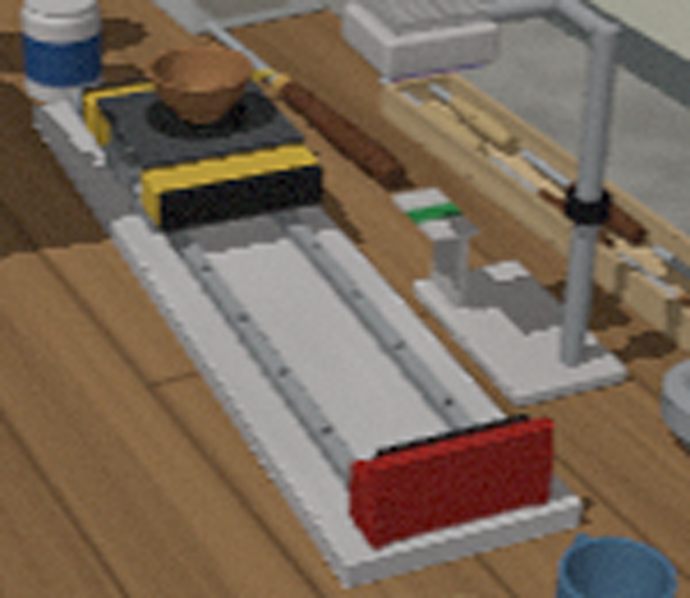

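```bash
cat >> h.py <<'E'
def cr(u,v): return 145+(u+.5)/4-.5,135+(v+.5)/4-.5
E
python3 - <<'E'
from h import *
z=np.load("pics/top0.npz");d=z["d"]
def q(name,u,v,zz=None):
    a=cr(u,v); dep=d[int(round(a[1])),int(round(a[0]))]
    W=w("top",*a,dep); print(name,"depth->",np.round(W,4), "" if zz is None else ("atz",np.round(wz("top",*a,zz),4)))
for n,u,v,zz in [("LT",24,110,.024),("LB",5,297,.024),("RT",790,178,.024),("RB",772,365,.024),
 ("ptr",178,108,.105),("ptrbase",175,138,.105),("green",492,134,.1),("greenmid",492,115,.1),("greenL",482,115,.1),("greenR",503,115,.1),
 ("decktop",245,145,.105),("deckbot",235,285,.105),("bowl",226,207,.159),("lbump",142,210,.095),("lface T",131,130,.095),("lfaceB",108,285,.095),("rfaceT",357,150,.095),("rfaceB",346,305,.095),
 ("lyelT",148,130,.095),("lyelB",135,289,.095),("ryelT",330,146,.095),("ryelB",318,304,.095),
 ("stopT",758,205,.098),("stopB",748,335,.098),("lamp",567,142,.3),("lampBL",520,195,.32),("lampTR",617,97,.32)]: q(n,u,v,zz)
E
```

```text
LT depth-> [0.6999 0.415  0.0072] ('atz', array([0.6972, 0.4112, 0.024 ]))
LB depth-> [ 0.498   0.4341 -0.0013] ('atz', array([0.4967, 0.4282, 0.024 ]))
RT depth-> [ 0.6217 -0.4109  0.0137] ('atz', array([ 0.6205, -0.4088,  0.024 ]))
RB depth-> [ 0.4215 -0.3912 -0.0067] ('atz', array([ 0.4211, -0.3851,  0.024 ]))
ptr depth-> [0.6856 0.2351 0.1057] ('atz', array([0.6857, 0.2352, 0.105 ]))
ptrbase depth-> [0.6529 0.2362 0.1177] ('atz', array([0.6547, 0.238 , 0.105 ]))
green depth-> [ 0.6558 -0.0865  0.1168] ('atz', array([ 0.6582, -0.0872,  0.1   ]))
greenmid depth-> [ 0.6758 -0.0867  0.114 ] ('atz', array([ 0.678 , -0.0873,  0.1   ]))
greenL depth-> [ 0.6773 -0.0769  0.1046] ('atz', array([ 0.678, -0.077,  0.1  ]))
greenR depth-> [ 0.6768 -0.0983  0.1073] ('atz', array([ 0.6779, -0.0986,  0.1   ]))
decktop depth-> [0.6471 0.1662 0.1058] ('atz', array([0.6472, 0.1662, 0.105 ]))
deckbot depth-> [0.5039 0.1762 0.1003] ('atz', array([0.5036, 0.1757, 0.105 ]))
bowl depth-> [0.5828 0.1847 0.111 ] ('atz', array([0.5778, 0.1795, 0.159 ]))
lbump depth-> [0.5818 0.2728 0.0941] ('atz', array([0.
[... 373 characters left out ...]
931] ('atz', array([0.6646, 0.2673, 0.095 ]))
lyelB depth-> [0.5047 0.2906 0.022 ] ('atz', array([0.5005, 0.279 , 0.095 ]))
ryelT depth-> [0.6563 0.083  0.0287] ('atz', array([0.6472, 0.0797, 0.095 ]))
ryelB depth-> [0.4879 0.096  0.0228] ('atz', array([0.4844, 0.0919, 0.095 ]))
stopT depth-> [ 0.5862 -0.364   0.0755] ('atz', array([ 0.5839, -0.3597,  0.098 ]))
stopB depth-> [ 0.4514 -0.3507  0.0758] ('atz', array([ 0.4507, -0.3466,  0.098 ]))
lamp depth-> [ 0.6164 -0.1441  0.3374] ('atz', array([ 0.6216, -0.1473,  0.3   ]))
lampBL depth-> [ 0.5699 -0.1022  0.3284] ('atz', array([ 0.5708, -0.1027,  0.32  ]))
lampTR depth-> [ 0.6572 -0.1896  0.3354] ('atz', array([ 0.6597, -0.1914,  0.32  ]))
```

The crop shows the pointer tip at (178,108), the green band at x 482–503 with its near edge at y 134, the faces at about (120,207) and (352,227), and the stop face at about (753,270). The left end of the track is clear for the fingers.

From this I get a track yaw of about -0.093, track y for the pointer of about 0.235, and about -0.088 for the mark. I'll write a rectified tracker and start the approach.

```bash
cat >> h.py <<'E'
C=np.array([.5589,.0114]);TH=-.0933
EX=np.array([np.cos(TH),np.sin(TH)]);EY=np.array([-np.sin(TH),np.cos(TH)])
def tr(X): e=np.array(X[:2])-C; return e@EX,e@EY
def rect(p,z=.105):  # rows: track x .2..-.15, cols: track y .45..-.45, 1 mm
    pts=[(.2,.45),(.2,-.45),(-.15,-.45),(-.15,.45)]
    s=np.float32([px("top",np.r_[C+a*EX+b*EY,z]) for a,b in pts])
    return cv2.warpPerspective(p,cv2.getPerspectiveTransform(s,np.float32([[0,0],[900,0],[900,350],[0,350]])),(900,350),flags=cv2.INTER_LINEAR)
def meas(p):
    r=rect(p);h=cv2.cvtColor(r,cv2.COLOR_RGB2HSV)
    y=cv2.inRange(h,(20,130,120),(35,255,255))[98:110]; g=cv2.inRange(h,(45,100,60),(85,255,255))[55:110]
    f=lambda m:(.45-np.nonzero(m)[1].mean()/1000,m.any(0).sum()) if m.any() else None
    return f(y),f(g)
E
python3 - <<'E'
from h import *
p=np.load("pics/top0.npz")["p"];print(meas(p)); p,d=grab("top");print(meas(p),get_state()["t"])
E
```

```text
((np.float64(0.23600000000000002), np.int64(11)), (np.float64(-0.08699879663056559), np.int64(23)))
((np.float64(0.23600000000000002), np.int64(11)), (np.float64(-0.08700120627261759), np.int64(23))) 0.15
```

{"method": "servo_tool", "body": {
  "moves": [
    {"dx": 0.031, "dy": -0.032, "roll": -8.6, "jaw": 0},
    {"dx": 0.031, "dy": -0.032, "roll": -8.6, "jaw": 0},
    {"dx": 0.031, "dy": -0.032, "roll": -8.6, "jaw": 0},
    {"dx": 0.031, "dy": -0.032, "roll": -8.6, "jaw": 0},
    {"dx": 0.031, "dy": -0.032, "roll": -8.6, "jaw": 0},
    {"dx": 0.031, "dy": -0.032, "dz": -0.03, "roll": -8.6, "jaw": 0},
    {"dx": 0.031, "dy": -0.032, "dz": -0.03, "roll": -8.6, "jaw": 0},
    {"dx": 0.031, "dy": -0.03, "dz": -0.03, "roll": -8.6, "jaw": 0},
    {"dz": -0.03, "jaw": 0},
    {"dz": -0.03, "jaw": 0}
  ],
  "newtons": 10
}}

```text
$.moves[0]: bad value
```

{"method": "servo_tool", "body": {
  "moves": [
    {"dx": 0.031, "dy": -0.032, "dz": 0, "roll": -8.6, "jaw": 0},
    {"dx": 0.031, "dy": -0.032, "dz": 0, "roll": -8.6, "jaw": 0},
    {"dx": 0.031, "dy": -0.032, "dz": 0, "roll": -8.6, "jaw": 0},
    {"dx": 0.031, "dy": -0.032, "dz": 0, "roll": -8.6, "jaw": 0},
    {"dx": 0.031, "dy": -0.032, "dz": 0, "roll": -8.6, "jaw": 0},
    {"dx": 0.031, "dy": -0.032, "dz": -0.03, "roll": -8.6, "jaw": 0},
    {"dx": 0.031, "dy": -0.032, "dz": -0.03, "roll": -8.6, "jaw": 0},
    {"dx": 0.031, "dy": -0.03, "dz": -0.03, "roll": -8.6, "jaw": 0},
    {"dx": 0, "dy": 0, "dz": -0.03, "roll": 0, "jaw": 0},
    {"dx": 0, "dy": 0, "dz": -0.03, "roll": 0, "jaw": 0}
  ],
  "newtons": 10
}}

```text
t: 1.4
eef_pos: [0.551, 0.3484, 0.0753]
ee_rot: [3.141, -0.0, -1.667]
force: [-0.5, -1.1, 0.8]
width: 0.0005
gripper_force: 0.0
```

{"method": "servo_tool", "body": {
  "moves": [
    {"dx": -0.001, "dy": -0.01, "dz": -0.004, "roll": 0, "jaw": 0},
    {"dx": -0.001, "dy": -0.01, "dz": -0.004, "roll": 0, "jaw": 0},
    {"dx": -0.0005, "dy": -0.005, "dz": 0, "roll": 0, "jaw": 0},
    {"dx": -0.0005, "dy": -0.005, "dz": 0, "roll": 0, "jaw": 0},
    {"dx": -0.0005, "dy": -0.005, "dz": 0, "roll": 0, "jaw": 0},
    {"dx": -0.0005, "dy": -0.005, "dz": 0, "roll": 0, "jaw": 0},
    {"dx": -0.0005, "dy": -0.005, "dz": 0, "roll": 0, "jaw": 0},
    {"dx": -0.0005, "dy": -0.005, "dz": 0, "roll": 0, "jaw": 0},
    {"dx": -0.0005, "dy": -0.005, "dz": 0, "roll": 0, "jaw": 0},
    {"dx": -0.0005, "dy": -0.005, "dz": 0, "roll": 0, "jaw": 0}
  ]
}}

```text
t: 2.65
eef_pos: [0.5444, 0.2888, 0.0684]
ee_rot: [3.141, -0.0, -1.666]
force: [0.0, -0.9, 0.3]
width: 0.0005
gripper_force: 0.0
```

```bash
python3 - <<'E'
from h import *
p,d=grab("top");s=get_state();print(meas(p),s["t"],tr(s["eef_pos"]),s["eef_pos"],s["force"])
E
```

```text
((np.float64(0.20134285714285716), np.int64(12)), (np.float64(-0.08700121212121209), np.int64(22))) 2.7 (np.float64(-0.04044010857585325), np.float64(0.2743072680675957)) [0.54419153 0.28828182 0.06838055] [-0.88873339 -1.31421222 -0.34672668]
```

{"method": "servo_tool", "body": {
  "moves": [
    {"dx": -0.0005, "dy": -0.005, "dz": 0, "roll": 0, "jaw": 0},
    {"dx": -0.0005, "dy": -0.005, "dz": 0, "roll": 0, "jaw": 0},
    {"dx": -0.027, "dy": 0.002, "dz": 0.045, "roll": 0, "jaw": 0},
    {"dx": -0.027, "dy": 0.002, "dz": 0.045, "roll": 0, "jaw": 0},
    {"dx": -0.027, "dy": 0.002, "dz": 0.045, "roll": 0, "jaw": 0},
    {"dx": -0.005, "dy": -0.055, "dz": 0, "roll": 0, "jaw": 0},
    {"dx": -0.005, "dy": -0.055, "dz": 0, "roll": 0, "jaw": 0},
    {"dx": -0.005, "dy": -0.055, "dz": 0, "roll": 0, "jaw": 0},
    {"dx": -0.005, "dy": -0.055, "dz": 0, "roll": 0, "jaw": 0},
    {"dx": -0.005, "dy": -0.055, "dz": 0, "roll": 0, "jaw": 0}
  ]
}}

```text
t: 3.95
eef_pos: [0.437, 0.0087, 0.2039]
ee_rot: [-3.141, 0.0, -1.665]
force: [0.7, -0.4, 0.3]
width: 0.0004
gripper_force: 0.0
```

```bash
python3 - <<'E'
from h import *
p,d=grab("top");s=get_state();print(meas(p),s["t"],tr(s["eef_pos"]),s["eef_pos"],s["force"])
E
```

```text
((np.float64(0.1061192660550459), np.int64(11)), (np.float64(-0.0869939759036144), np.int64(22))) 4.0 (np.float64(-0.12253196954820932), np.float64(-0.018522564524012)) [0.43517531 0.00437365 0.20353808] [-2.83364464 -4.06434075 -0.51166535]
```

{"method": "servo_tool", "body": {
  "moves": [
    {"dx": -0.0047, "dy": -0.05, "dz": 0, "roll": 0, "jaw": 0},
    {"dx": -0.0047, "dy": -0.05, "dz": 0, "roll": 0, "jaw": 0},
    {"dx": -0.0047, "dy": -0.05, "dz": 0, "roll": 0, "jaw": 0},
    {"dx": -0.0047, "dy": -0.05, "dz": 0, "roll": 0, "jaw": 0},
    {"dx": -0.0047, "dy": -0.05, "dz": 0, "roll": 0, "jaw": 0},
    {"dx": 0.024, "dy": -0.002, "dz": -0.045, "roll": 0, "jaw": 0},
    {"dx": 0.024, "dy": -0.002, "dz": -0.045, "roll": 0, "jaw": 0},
    {"dx": 0.024, "dy": -0.002, "dz": -0.045, "roll": 0, "jaw": 0},
    {"dx": 0, "dy": 0, "dz": 0, "roll": 0, "jaw": 0},
    {"dx": 0, "dy": 0, "dz": 0, "roll": 0, "jaw": 0}
  ]
}}

```text
t: 5.25
eef_pos: [0.4859, -0.2457, 0.0689]
ee_rot: [3.141, -0.0, -1.665]
force: [0.8, 0.3, 1.2]
width: 0.0004
gripper_force: 0.0
```

```bash
python3 - <<'E'
from h import *
p,d=grab("top");s=get_state();print(meas(p),s["t"],tr(s["eef_pos"]),s["eef_pos"],s["force"])
cv2.imwrite("pics/b.png",p[100:300,100:400,::-1])
E
```

```text
((np.float64(0.022749999999999992), np.int64(11)), (np.float64(-0.08685833333333332), np.int64(23))) 5.3 (np.float64(-0.04832949142515596), np.float64(-0.26280618316842547)) [ 0.48629645 -0.24576056  0.06966189] [-0.0071763   0.06609253  0.28986932]
```

{"method": "servo_tool", "body": {
  "moves": [
    {"dx": 0.0002, "dy": 0.002, "dz": 0, "roll": 0, "jaw": 0},
    {"dx": 0.0002, "dy": 0.002, "dz": 0, "roll": 0, "jaw": 0},
    {"dx": 0, "dy": 0, "dz": 0, "roll": 0, "jaw": 0},
    {"dx": 0, "dy": 0, "dz": 0, "roll": 0, "jaw": 0},
    {"dx": 0, "dy": 0, "dz": 0, "roll": 0, "jaw": 0},
    {"dx": 0, "dy": 0, "dz": 0, "roll": 0, "jaw": 0},
    {"dx": 0, "dy": 0, "dz": 0, "roll": 0, "jaw": 0},
    {"dx": 0, "dy": 0, "dz": 0, "roll": 0, "jaw": 0},
    {"dx": 0, "dy": 0, "dz": 0, "roll": 0, "jaw": 0},
    {"dx": 0, "dy": 0, "dz": 0, "roll": 0, "jaw": 0}
  ]
}}

```text
t: 6.55
eef_pos: [0.4865, -0.2416, 0.0686]
ee_rot: [3.142, 0.0, -1.666]
force: [-0.7, 0.4, 0.3]
width: 0.0005
gripper_force: 0.0
```

```bash
python3 - <<'E'
from h import *
p,d=grab("top");s=get_state();print(meas(p),s["t"],tr(s["eef_pos"]),s["eef_pos"],s["force"])
E
```

```text
((np.float64(-0.04900909090909089), np.int64(11)), (np.float64(-0.08681301775147926), np.int64(23))) 6.6 (np.float64(-0.04852363507773824), np.float64(-0.25869268473536344)) [ 0.48648638 -0.24164687  0.06856257] [-0.88582952  0.30448936 -0.13353876]
```

{"method": "servo_tool", "body": {
  "moves": [
    {"dx": -0.0003, "dy": -0.003, "dz": 0, "roll": 0, "jaw": 0},
    {"dx": -0.0003, "dy": -0.003, "dz": 0, "roll": 0, "jaw": 0},
    {"dx": -0.0003, "dy": -0.003, "dz": 0, "roll": 0, "jaw": 0},
    {"dx": -0.0003, "dy": -0.003, "dz": 0, "roll": 0, "jaw": 0},
    {"dx": -0.0003, "dy": -0.003, "dz": 0, "roll": 0, "jaw": 0},
    {"dx": -0.0003, "dy": -0.003, "dz": 0, "roll": 0, "jaw": 0},
    {"dx": -0.0003, "dy": -0.003, "dz": 0, "roll": 0, "jaw": 0},
    {"dx": -0.0003, "dy": -0.003, "dz": 0, "roll": 0, "jaw": 0},
    {"dx": -0.0003, "dy": -0.003, "dz": 0, "roll": 0, "jaw": 0},
    {"dx": -0.0003, "dy": -0.003, "dz": 0, "roll": 0, "jaw": 0}
  ]
}}

```text
t: 7.85
eef_pos: [0.4834, -0.2718, 0.0685]
ee_rot: [3.141, 0.0, -1.666]
force: [-0.3, 0.4, -0.4]
width: 0.0005
gripper_force: 0.0
```

```bash
python3 - <<'E'
from h import *
p,d=grab("top");s=get_state();print(meas(p),s["t"],tr(s["eef_pos"]),s["eef_pos"],s["force"])
E
```

```text
((np.float64(-0.08882222222222219), np.int64(9)), (np.float64(-0.08679785969084425), np.int64(23))) 7.9 (np.float64(-0.04878998126024604), np.float64(-0.2892367765765808)) [ 0.48337556 -0.2720333   0.06852639] [0.30671321 0.17283435 0.72490495]
```

{"method": "servo_tool", "body": {
  "moves": [
    {"dx": -0.0003, "dy": -0.003, "dz": 0, "roll": 0, "jaw": 0},
    {"dx": -0.0003, "dy": -0.003, "dz": 0, "roll": 0, "jaw": 0},
    {"dx": -0.0005, "dy": -0.005, "dz": 0, "roll": 0, "jaw": 0},
    {"dx": -0.0005, "dy": -0.005, "dz": 0, "roll": 0, "jaw": 0},
    {"dx": -0.0005, "dy": -0.005, "dz": 0, "roll": 0, "jaw": 0},
    {"dx": -0.0005, "dy": -0.005, "dz": 0, "roll": 0, "jaw": 0},
    {"dx": 0, "dy": 0, "dz": 0, "roll": 0, "jaw": 0},
    {"dx": 0, "dy": 0, "dz": 0, "roll": 0, "jaw": 0},
    {"dx": 0, "dy": 0, "dz": 0, "roll": 0, "jaw": 0},
    {"dx": 0, "dy": 0, "dz": 0, "roll": 0, "jaw": 0}
  ]
}}

```text
t: 9.15
eef_pos: [0.4809, -0.2975, 0.0686]
ee_rot: [-3.142, -0.0, -1.665]
force: [-0.6, -0.0, 0.7]
width: 0.0005
gripper_force: 0.0
```

```bash
python3 - <<'E'
from h import *
p,d=grab("top");s=get_state();print(meas(p),s["t"],tr(s["eef_pos"]),s["force"])
E
```

```text
((np.float64(-0.08912371134020619), np.int64(9)), (np.float64(-0.08682387706855782), np.int64(23))) 9.2 (np.float64(-0.04885093477534014), np.float64(-0.31483512101186256)) [-0.03189118 -0.10911337  0.06141122]
```

{"method": "servo_tool", "body": {
  "moves": [
    {"dx": 0, "dy": 0, "dz": 0.03, "roll": 0, "jaw": 0},
    {"dx": 0, "dy": 0, "dz": 0.03, "roll": 0, "jaw": 0},
    {"dx": 0, "dy": 0, "dz": 0.03, "roll": 0, "jaw": 0},
    {"dx": 0, "dy": -0.02, "dz": 0.03, "roll": 0, "jaw": 0},
    {"dx": 0, "dy": -0.02, "dz": 0, "roll": 0, "jaw": 0},
    {"dx": 0, "dy": 0, "dz": 0, "roll": 0, "jaw": 0},
    {"dx": 0, "dy": 0, "dz": 0, "roll": 0, "jaw": 0},
    {"dx": 0, "dy": 0, "dz": 0, "roll": 0, "jaw": 0},
    {"dx": 0, "dy": 0, "dz": 0, "roll": 0, "jaw": 0},
    {"dx": 0, "dy": 0, "dz": 0, "roll": 0, "jaw": 0}
  ]
}}

```text
t: 10.45
eef_pos: [0.4809, -0.3374, 0.1885]
ee_rot: [3.141, 0.0, -1.665]
force: [0.2, 0.8, 0.5]
width: 0.0003
gripper_force: 0.0
```

```bash
python3 - <<'E'
from h import *
p,d=grab("top");s=get_state();print(meas(p),s["t"],tr(s["eef_pos"]),s["eef_pos"])
cv2.imwrite("pics/end.png",cv2.resize(p[130:270,145:345,::-1],None,fx=4,fy=4,interpolation=cv2.INTER_CUBIC))
E
```

```text
((np.float64(-0.08908333333333335), np.int64(9)), (np.float64(-0.08688397129186604), np.int64(23))) 10.5 (np.float64(-0.04516094603481177), np.float64(-0.35457900746965104)) [ 0.48090123 -0.33742944  0.18853594]
```

View pics/end.png

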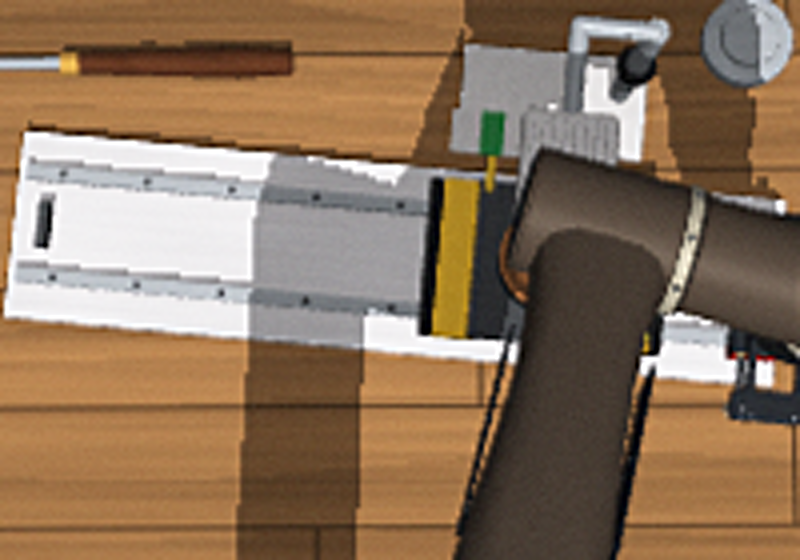

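The picture shows the pointer at (491,170) lined up with the green band at (492,132). The trolley is at rest and the gripper is clear, to the right of it.

```bash
python3 -c "
from station import *
print(job_done())"
```

```text
the job is handed in; nothing more can be done
None
```

The trolley is at rest by the lamp with its pointer about 2 mm from the middle of the green band, the robot is clear, and the job was handed in at about 10.5 s; the arm hid most of the bowl in the last picture, so I didn't see it in place on the pad.

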